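# Hand the customer the card terminal

### The job

A customer on the far side of the counter, behind the carrier with two coffees, wants to pay by card. Lift the card terminal out of its charging dock, turn it round so that its screen faces over the coffees to the customer, the right way up for them and laid back about halfway between upright and flat, and hold it out in the air just short of the coffees, all of it a little higher than their lids. Finish while still holding it there, steady, without disturbing anything else on the counter.

Things in the scene. Friction and masses are not known exactly. Their poses are not given: they have to be found in the camera images.
- terminal: Grey card terminal, 0.34 kg: slab 62 wide (y), 22 thick (x), 155 mm long (z); printer housing behind the upper part (z 93 to 151) makes it 41 thick there (x -11 to +30). Origin: centre of the slab's foot end; z to the top end, -x out of the front. In the dock its flat sides are bare from z = 40 mm up. Keypad z 34 to 80, screen z 87 to 145 mm.
- terminal_screen (a point): Centre of the terminal's screen, on its front face 116 mm from the foot end. Axes as the terminal's: -x points out of the screen, z to the top end. The sides of the printer housing beside it are a good place to grip; a gripper that reaches far below the top end may foul it with its body.
- dock: Black charging dock, fixed; base 108 x 88 x 14 mm, origin under its foot. Its pocket leans back 0.35 rad from upright towards its +x; the terminal stands loosely in it, foot centre 30 mm right above the dock's origin, top leaning to the dock's +x, screen to its -x. Cheeks and lip hold its lowest 35 mm, a back rest 60 mm; it slides out freely along its length, no catch. Starts roughly facing the robot.
- order: The customer's order, loose: grey-brown pulp carrier 95 x 195 mm, 34 mm high, with two lidded takeaway cups side by side along y, 126 mm high in all, 0.65 kg. Origin: centre of its underside. The customer stands behind it, on its +x side.
- over_order (a point): Point in the air 300 mm straight above the middle of the order, on the way to the customer's face: the screen must look towards it.
- bread: Loose wooden board 125 x 200 x 18 mm with a short loaf on it, 81 mm high in all, origin at the underside's centre. Bystander, at the far side of the counter like the order.
- jar: Loose glass jar of preserve, 70 mm diameter, 95 mm high, origin at the underside's centre. Bystander.
- dish: Loose white change dish, 96 mm diameter, 35 mm high, 0.22 kg, origin at the underside's centre. Bystander.
There are look-alikes about, which are no part of the job. There is more than one size of the dock; the one meant has the size given above.

How it is judged:
By the outcome, as a careful person would: the job done as asked, in the order asked, and still so for the second after the job is handed in, while the arm keeps its last pose, push and grip.
It also fails if it takes over 38 s, if anything falls off the work surface, if the arm or the gripper's body presses on something with over 40 N, if the wrist force passes 120 N, or if a joint passes its speed limit or range.

### The arm

A 6-joint arm with a two-finger parallel gripper is mounted at the origin on the work surface. World frame = base frame: x ahead of the robot, y to its left, z up, the work surface at z = 0. Lengths are in mm, angles in rad, forces in N, time in s.
With the tool pointing down it reaches from about 400 to 925 mm from the base axis. Payload 12.5 kg.
Tool frame: the origin (TCP) lies at the centre of the arm's flange, where the gripper is bolted on; the fingertips stand 190 mm ahead of it and the grasp point (between the pads) lies env.grip_point_offset ahead of it (env.grip_point_offset is the distance from the TCP to the grasp point, in mm); z points along the fingers, x is the direction in which the jaws open and shut, and the axes are right-handed (so a half turn about z gives the same grasp; the last joint's range is limited). The gripper opens to 95 mm and grips with 3 to 60 N. Pads are 20 mm wide; open, the fingers measure 119 mm over their backs; the gripper's body (75 mm by 180 mm) begins 59 mm behind the grasp point.
Start: joints at [-1.233, 0.491, 1.559, -0, 1.092, -0.106], TCP at [268.377, -564.445, 404.761] pointing down, gripper open.
Joint ranges: [-3.1, 3.1], [-0.84, 2.19], [0.05, 2.79], [-1.13, 4.28], [0.06, 2.93], [-2.69, 2.69]. Speed limits (rad/s): [2.22, 2.22, 2.79, 3.14, 3.14, 3.14].

### API

Orientations are given as [roll, pitch, yaw] about the fixed x, y, z axes, in that order (R = Rz(yaw) Ry(pitch) Rx(roll)).
In Python, from cell import state, read_camera, camera_model, job_done, env gives the robot as it stands.
- The arm moves only by the tool arm_command, never from a script. Its argument "steps" is a list of rows, each a list of 6 numbers: the shift along the tool's x, y, z in cm, then the turn, a rotation vector about the tool's x, y, z in degrees. In form: [[dx, dy, dz, rx, ry, rz], ...]. A call has 1 to 12 rows; each row is the pose to reach, as a shift and turn from the pose commanded when the call began, along the tool's axes at that moment; what a row does not reach only later rows make up. A row lasts 1/12 s, in which the tool goes at most 41.7 mm and 7.16 degrees, less where a joint would pass 70% of its speed; a pose out of reach is approached as far as the arm can. A call with a gripper value outside its range is refused whole. "jaw" is the finger opening in cm, from 0 to 9.51, set as the call begins (left out, the last holds). The fingers move at their own pace and stop on an object; the grip force is fixed at half the most. Time passes only in rows, so rows that repeat a pose let the fingers close. It gives the time, the measured TCP pose, the force and the opening at its end, in the units of the state.
- state(): the state, without advancing time (a new reading comes with each control period).
- read_camera(name): name is "scene" or "side" or "wrist"; returns the picture (384x512x3 uint8, red, green, blue); there is no depth.
- camera_model(name): a dict with "K" (3x3 intrinsics, pixels), "xyz" and "rotation" of the camera in the world. Camera axes: x right, y up, looking along -z (the intrinsics and any distortion apply to the point x, -y, -z); pixel columns grow to the right and rows downward; lengths in mm; the calibration is good to about 2 mm. A picture is of the moment at which its call begins: read the wrist's pose just before it. camera_model takes no time and is no camera call; for the wrist camera it gives the pose at the moment of the call.
- job_done(): hands the job in, once; it reports no verdict.
The state is a dict: "t": time; "joints": joint angles; "qvel": joint speeds; "tau": joint torques, N m; "eef_pos": TCP position; "tcp_rot": TCP orientation; "ft_force": force on the tool from outside, world axes, zero at the start; "moment": the same for the moment, N m; "opening": opening from 0.0 (shut) to 1.0 (fully open).
Only numpy, scipy, OpenCV 4.12 (cv2) and the standard library are available. Lean on these libraries where they do the work, as an engineer would, in place of code of your own. Each camera call takes 0.05 s, during which the arm holds its last target. There are 200 camera calls.

## Working session

There is one attempt and no reset: what is moved stays moved. The work goes in short steps, Python scripts to look and compute and a tool call to move; the robot and the scene stay as the last step left them, time stands still between calls to the robot, and variables do not carry over. Pictures are saved under pics/ and viewed, about 8 in all and at most 12, crops included, and the job is handed in when it is done.

Besides the shell and the picture viewer there is one more tool, called as name(argument=value, ...) on one line, values as JSON. arm_command: Moves the arm, as the interface text tells. Its arguments: {"type":"object","properties":{"steps":{"type":"array"},"jaw":{"type":"number"}},"required":["steps"]}

```bash
ls; mkdir -p pics; python3 - <<'E'
from cell import *
import cv2,numpy as np
print(state()); print(env.grip_point_offset)
for n in ("scene","side"):
    im=read_camera(n); cv2.imwrite(f"pics/{n}0.png",im[:,:,::-1]); print(n,camera_model(n))
E
```

```text
pics
{'t': 0.0, 'joints': array([-1.23259142e+00,  4.91553934e-01,  1.55947217e+00,  9.47093550e-06,
        1.09171870e+00, -1.05579347e-01]), 'qvel': array([-0.00161935, -0.00054713, -0.00082241, -0.00083116,  0.0011767 ,
        0.00011732]), 'tau': array([ 2.49144083e-03, -6.12643290e+01, -2.58182037e+01,  6.93109981e-02,
        4.81639069e-02, -1.14990735e-04]), 'eef_pos': array([ 268.36871931, -564.40230439,  404.15730319]), 'tcp_rot': array([-3.14146288e+00,  1.14485031e-03, -1.12701637e+00]), 'ft_force': array([-0.45225879,  0.04215348, -0.39848121]), 'moment': array([ 0.02348722,  0.00058016, -0.0109658 ]), 'opening': 0.9996408599283257}
171.3
scene {'K': array([[489.60424355,   0.        , 252.44874217],
       [  0.        , 489.60424355, 193.52466694],
       [  0.        ,   0.        ,   1.        ]]), 'xyz': array([1222.82217132,  437.55015854, 1139.26042639]), 'rotation': array([0.62289099, 0.01222361, 1.99807486])}
side {'K': array([[384.87339823,   0.        , 258.07062037],
       [  0.        , 384.87339823, 188.87000991],
       [  0.        ,   0.        ,   1.        ]]), 'xyz': array([ 553.83600413, -490.30422069,  899.02489339]), 'rotation': array([ 0.71736023, -0.01201069, -0.08299913])}
```

View pics/scene0.png

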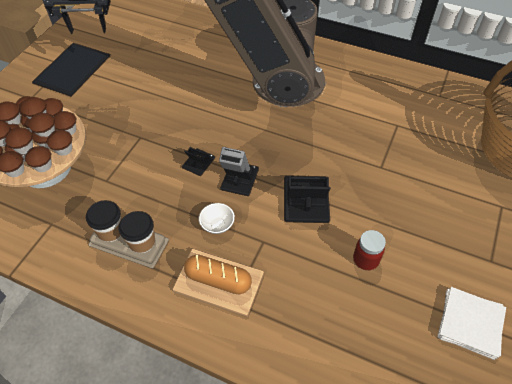

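View pics/side0.png

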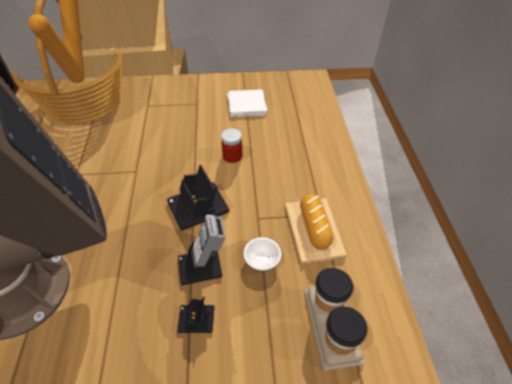

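```bash
cat > h.py <<'E'
import cv2,numpy as np
from cell import *
from scipy.spatial.transform import Rotation as Ro
def rot(e): return Ro.from_euler('xyz',e).as_matrix()
def ray(cm,uv):
    K=cm['K']; d=np.array([(uv[0]-K[0,2])/K[0,0],-(uv[1]-K[1,2])/K[1,1],-1.])
    d=rot(cm['rotation'])@d; return np.array(cm['xyz']),d/np.linalg.norm(d)
def onz(cm,uv,z):
    o,d=ray(cm,uv); return o+d*(z-o[2])/d[2]
def proj(cm,p):
    q=rot(cm['rotation']).T@(np.asarray(p)-cm['xyz']); K=cm['K']
    return np.array([K[0,0]*q[0]/-q[2]+K[0,2],K[1,1]*-q[1]/-q[2]+K[1,2]])
def tri(c1,u1,c2,u2):
    o,d=ray(c1,u1);p,e=ray(c2,u2)
    s=np.linalg.lstsq(np.c_[d,-e],p-o,rcond=None)[0]
    a,b=o+d*s[0],p+e*s[1]; return (a+b)/2,np.linalg.norm(a-b)
def crop(im,x,y,s,w=400,h=300):
    c=cv2.resize(im[y:y+h//s,x:x+w//s],None,fx=s,fy=s,interpolation=cv2.INTER_CUBIC)
    for u in range(x-x%10+10,x+w//s,10): cv2.putText(c,str(u),((u-x)*s,8),0,.3,(0,0,255)); cv2.line(c,((u-x)*s,9),((u-x)*s,14),(0,0,255))
    for v in range(y-y%10+10,y+h//s,10): cv2.putText(c,str(v),(0,(v-y)*s),0,.3,(0,0,255)); cv2.line(c,(18,(v-y)*s),(24,(v-y)*s),(0,0,255))
    return cv2.resize(c,(w,h))
E
python3 - <<'E'
from h import *
a=cv2.imread('pics/scene0.png');b=cv2.imread('pics/side0.png')
cv2.imwrite('pics/c1.png',np.vstack([np.hstack([crop(a,208,143,5),crop(b,165,210,4)]),np.hstack([crop(a,80,195,4),crop(b,285,265,4)])]))
E
```

```text
(no output)
```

View pics/c1.png

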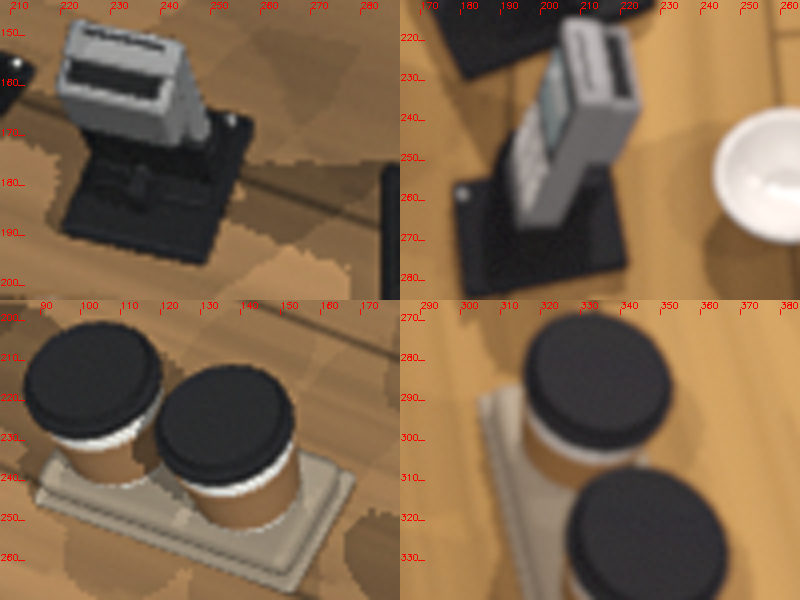

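```bash
python3 - <<'E'
from h import *
np.set_printoptions(precision=1,suppress=True)
S=camera_model('scene');D=camera_model('side')
print('dock scene',*[onz(S,u,14)[:2] for u in [(220.4,189.6),(249.4,195.8),(258.6,167.4)]])
print('dock side',*[onz(D,u,14)[:2] for u in [(179,256),(182,284),(222,277)]])
print('lids',[onz(S,u,124)[:2] for u in [(103,214),(136,225)]],[onz(D,u,124)[:2] for u in [(334.5,285),(346.5,326)]])
print('carrier bottom scene',*[onz(S,u,17)[:2] for u in [(89.5,245.5),(152.5,268),(168,240)]])
print('carrier side',onz(D,(306,289),34)[:2])
print('dish',onz(S,(217,219),30),onz(D,(262,254),30),'bread',onz(S,(219,281),10))
# black masks -> dock contour
# terminal points: top left, top right (robot side), scene vs side
print('term top far(+x) right corner', tri(S,(222.5,146.6),D,(207,214)))
for n in ('scene','side'):
  print(n)
W=camera_model('wrist');print(W, state()['eef_pos'])
E
```

```text
dock scene [517.5   0.9] [503.6  85.5] [399.4  67.4]
dock side [400.6  59. ] [412.2 -22.9] [512.4 -11.1]
lids [array([ 772.6, -190. ]), array([766.5, -97.2])] [array([ 763.6, -109.1]), array([ 768.7, -201.1])]
carrier bottom scene [ 822.8 -231.5] [811.4 -45.1] [723.7 -50.6]
carrier side [716.4 -70. ]
dish [618.9  42.8  30. ] [618.6  38.7  30. ] bread [771.5 124.3  10. ]
term top far(+x) right corner (array([504.5,  27.3, 213.9]), np.float64(30.472956274556992))
scene
side
{'K': array([[327.7,   0. , 254.4],
       [  0. , 327.7, 192.6],
       [  0. ,   0. ,   1. ]]), 'xyz': array([ 342.2, -529.4,  385.9]), 'rotation': array([-0.3,  0. , -1.1])} [ 268.4 -564.4  404.2]
```

arm_command(steps=[[-2,-2,-0.5,1,0,0],[-5,-5.5,-3.6,0,0,2],[-9,-10,-3.6,0,0,4],[-12,-13,-3.6,0,0,6],[-15,-16.5,-3.6,0,0,8],[-18,-20,-3.6,0,0,10],[-21,-23,-3.6,0,0,12],[-24,-26.5,-3.6,0,0,14],[-27,-30,-3.6,0,0,16],[-30,-33,-3.6,0,0,17],[-33,-36,-3.6,0,0,17],[-35,-39,-3.6,0,0,17]], jaw=9.5)

```text
t: 1.1
eef_pos: [451.3, -119.5, 440.7]
tcp_rot: [3.141, 0.0, -1.424]
ft_force: [0.5, -1.3, 0.7]
opening: 0.999
```

arm_command(steps=[[-3.5,-2,0,0,0,0],[-7,-4,0,0,0,0],[-10,-6,0,0,0,0],[-12.5,-7.5,0,0,0,0],[-14,-8.5,0,0,0,0],[-14,-8.5,0,0,0,0],[-14,-8.5,0,0,0,0]])

```text
t: 1.68
eef_pos: [515.0, 29.8, 440.3]
tcp_rot: [3.141, -0.0, -1.422]
ft_force: [0.0, -0.2, 1.0]
opening: 0.998
```

```bash
python3 - <<'E'
from h import *
import json
s=state();cm=camera_model('wrist');im=read_camera('wrist')[:,:,::-1]
cv2.imwrite('pics/w1.png',im);print(s['t'],s['eef_pos'],s['tcp_rot'],cm['xyz'],cm['rotation'])
json.dump({k:np.asarray(v).tolist() for k,v in cm.items()},open('w1.json','w'))
cv2.imwrite('pics/w1c.png',crop(im.copy(),150,60,3,800,600))
E
```

```text
1.6833 [514.98055304  29.84452507 440.30090009] [ 3.14075641e+00 -4.77613315e-05 -1.42172649e+00] [595.78905894  41.82810749 421.87124514] [-2.94607284e-01  8.35784531e-04 -1.42170148e+00]
```

View pics/w1.png

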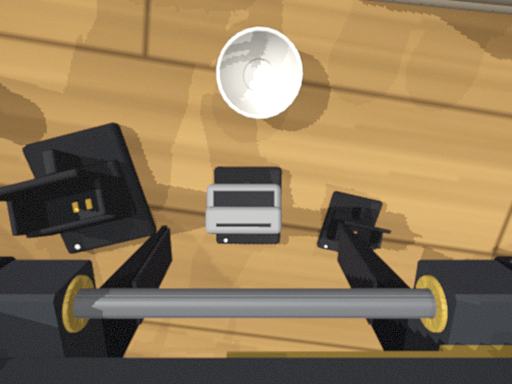

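```bash
python3 - <<'E'
from h import *
im=cv2.imread('pics/w1.png'); cv2.imwrite('pics/w1c.png',crop(im,190,155,7,800,700)[:600])
E
```

```text
(no output)
```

View pics/w1c.png

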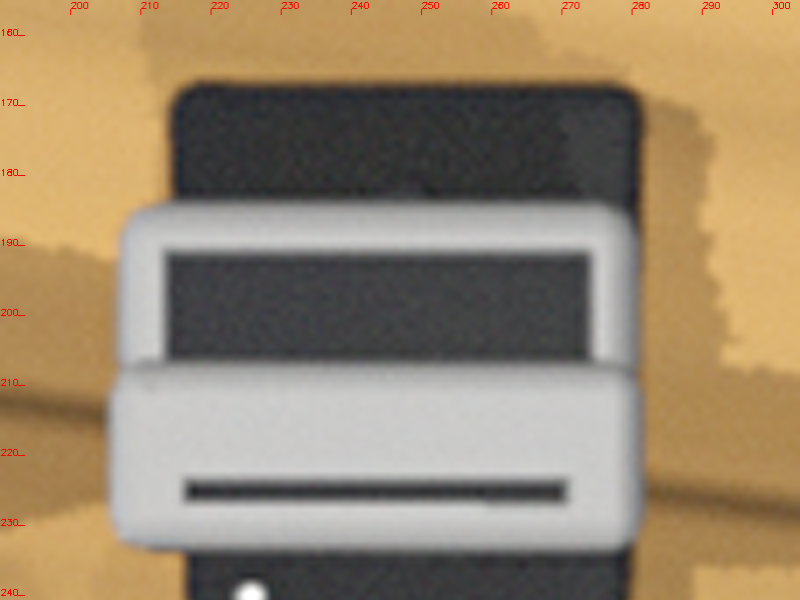

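```bash
python3 - <<'E'
from h import *
import json
np.set_printoptions(precision=1,suppress=True)
W=json.load(open('w1.json'));R=rot([np.pi,0,-1.4217]);T=np.array([515,29.8,440.3])
f=onz(W,(243.5,233.5),178.5);b=onz(W,(243.7,207.5),172); l,r=onz(W,(206,220),176),onz(W,(281.2,220),176)
print(f,b,np.linalg.norm(f-b),l,r,np.linalg.norm(l-r),(l+r)/2)
for dz in(-8,8):print(dz,onz(W,(243.5,233.5),178.5+dz))
y=-1.4217+np.pi/2; c=(f+b)/2
ax=np.array([np.cos(y),np.sin(y),0]);zt=ax*np.sin(.35)+[0,0,np.cos(.35)];xt=ax*np.cos(.35)-[0,0,np.sin(.35)]
foot=c-155*zt; g=c-39*zt+6*xt
print('yaw',y,'c',c,'foot',foot,'g',g)
tcp=g+[0,0,171.3]; print('tcp',tcp,'delta tool mm',R.T@(tcp-T))
# dock back corners z=14
for u in [(214.5,168),(280.5,168)]:print('dock corner',onz(W,u,14))
print('slab top seen by scene/side', proj(camera_model('scene'),c),proj(camera_model('side'),c))
print('dish',onz(W,(260,72),33))
E
```

```text
Traceback (most recent call last):
  File "h.py", line 9, in onz
    o,d=ray(cm,uv); return o+d*(z-o[2])/d[2]
        ~~~^^^^^^^
  File "h.py", line 6, in ray
    K=cm['K']; d=np.array([(uv[0]-K[0,2])/K[0,0],-(uv[1]-K[1,2])/K[1,1],-1.])
                                  ~^^^^^
TypeError: list indices must be integers or slices, not tuple
```

```bash
sed -i "s/K=cm\['K'\]; d=/K=np.array(cm['K']); d=/" h.py; python3 - <<'E'
from h import *
import json
np.set_printoptions(precision=1,suppress=True)
W=json.load(open('w1.json'));R=rot([np.pi,0,-1.4217]);T=np.array([515,29.8,440.3])
f=onz(W,(243.5,233.5),178.5);b=onz(W,(243.7,207.5),172); l,r=onz(W,(206,220),176),onz(W,(281.2,220),176)
print(f,b,np.linalg.norm(f-b),l,r,np.linalg.norm(l-r),(l+r)/2)
y=-1.4217+np.pi/2; c=(f+b)/2
ax=np.array([np.cos(y),np.sin(y),0]);zt=ax*np.sin(.35)+[0,0,np.cos(.35)];xt=ax*np.cos(.35)-[0,0,np.sin(.35)]
foot=c-155*zt; g=c-39*zt+6*xt
print('yaw',y,'c',c,'foot',foot,'g',g)
tcp=g+[0,0,171.3]; print('tcp',tcp,'delta tool mm',R.T@(tcp-T))
for u in [(214.5,168),(280.5,168)]:print('dock corner',onz(W,u,14))
print('slab top seen by scene/side', proj(camera_model('scene'),c),proj(camera_model('side'),c))
print('dish',onz(W,(260,72),33))
E
```

```text
[487.3  34.6 178.5] [507.   37.4 172. ] 20.957751337694205 [493.4  66.  176. ] [502.4   6.2 176. ] 60.49788059037213 [497.9  36.1 176. ]
yaw 0.1490963267948966 c [497.2  36.  175.2] foot [444.6  28.1  29.6] g [489.5  34.9 136.6]
tcp [489.5  34.9 307.9] delta tool mm [ -8.8  24.4 132.4]
dock corner [498.1  78.8  14. ]
dock corner [510.6  -4.2  14. ]
slab top seen by scene/side [232.  151.5] [210.8 225. ]
dish [619.   39.3  33. ]
```

arm_command(steps=[[-0.5,1.2,0,0,0,0],[-0.9,2.4,1,0,0,0],[-0.9,2.4,3,0,0,0],[-0.9,2.4,5,0,0,0],[-0.9,2.4,7,0,0,0],[-0.9,2.4,9,0,0,0],[-0.9,2.4,10.5,0,0,0],[-0.9,2.4,11.7,0,0,0],[-0.9,2.4,12.5,0,0,0],[-0.9,2.4,13,0,0,0],[-0.9,2.4,13.2,0,0,0],[-0.9,2.4,13.2,0,0,0]])

```text
t: 2.73
eef_pos: [489.9, 34.2, 308.8]
tcp_rot: [-3.142, -0.0, -1.424]
ft_force: [-0.6, 0.3, 0.6]
opening: 1.0
```

```bash
python3 - <<'E'
from h import *
a=read_camera('wrist')[:,:,::-1].copy();b=read_camera('side')[:,:,::-1].copy()
cv2.imwrite('pics/g1.png',np.hstack([cv2.resize(a,(400,300)),crop(b,150,190,4)]))
E
```

```text
(no output)
```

View pics/g1.png

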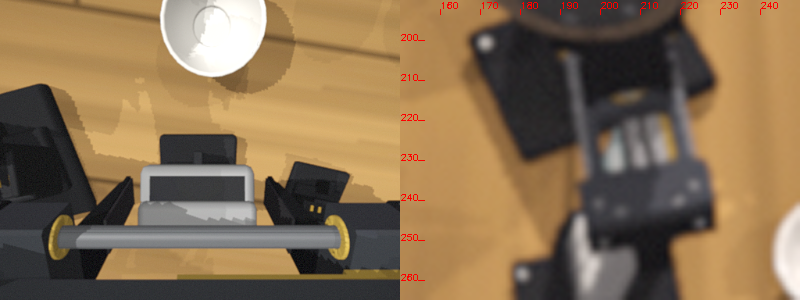

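arm_command(steps=[[0,0,0,0,0,0],[0,0,0,0,0,0],[0,0,0,0,0,0],[0,0,0,0,0,0],[0,0,0,0,0,0],[0,0,0,0,0,0],[0,0,0,0,0,0],[0,0,0,0,0,0],[0,0,0,0,0,0],[0,0,0,0,0,0]], jaw=3)

```text
t: 3.67
eef_pos: [489.9, 34.7, 308.7]
tcp_rot: [-3.142, -0.0, -1.424]
ft_force: [0.6, 2.2, 2.2]
opening: 0.646
```

arm_command(steps=[[0,-0.1,-0.28,0,0,0],[0,-0.27,-0.75,0,0,0],[0,-0.51,-1.41,0,0,0],[0,-0.86,-2.35,0,0,0],[0,-1.2,-3.29,0,0,0],[0,-1.54,-4.23,0,0,0],[0,-1.89,-5.17,0,0,0],[0,-2.23,-6.11,0,0,0],[0,-2.57,-7.05,0,0,0],[0,-2.74,-7.52,0,0,0],[0,-2.74,-7.52,0,0,0]])

```text
t: 4.58
eef_pos: [517.3, 38.7, 385.1]
tcp_rot: [-3.14, -0.001, -1.424]
ft_force: [-0.5, 0.4, -3.6]
opening: 0.656
```

```bash
cat > plan.py <<'E'
from h import *
np.set_printoptions(precision=2,suppress=True)
# terminal in tool frame from the grasp moment
y=.1475; Rt=rot([0,.35,y]); foot=np.array([444.6,28.1,29.6])
Tg=np.array([489.9,34.7,308.7]);Rg=rot([np.pi,0,-1.424])
RtT=Rg.T@Rt; ftT=Rg.T@(foot-Tg)
def goal(O,phi,lean,gap,zlow):
    # terminal rotation: yaw pi+phi, lean; z_t leans to the robot
    R=rot([0,lean,phi+np.pi]); 
    corners=np.array([[x,yy,z] for yy in(-31,31) for x,z in((-11,0),(11,0),(-11,155),(11,155),(30,93),(30,151))])@R.T
    a=np.array([np.cos(phi),np.sin(phi),0])
    f=np.array([O[0],O[1],0])-a*(47.5+gap+(corners@a).max()); f[2]=zlow-corners[:,2].min()
    RT=R@RtT.T; T=f-RT@ftT
    scr=f+R@[-11,0,116]; n=-R[:,0]; v=np.array([O[0],O[1],300])-scr
    return T,RT,scr,np.degrees(np.arccos(n@v/np.linalg.norm(v)))
def steps(T,RT,s):
    R0=rot(s['tcp_rot']);T0=s['eef_pos']
    return R0.T@(T-T0)/10, np.degrees(Ro.from_matrix(R0.T@RT).as_rotvec())
E
python3 - <<'E'
from plan import *
for lean in (.70,.75):
    T,RT,scr,a=goal((768,-149),.06,lean,20,146); print(T,Ro.from_matrix(RT).as_euler('xyz'),scr,a)
    print(steps(T,RT,state()))
# yaw-only intermediate: pose with terminal turned, tool vertical
E
```

```text
[ 553.76 -161.74  399.57] [ 2.79 -0.    1.63] [ 626.03 -157.53  248.89] 20.342774029202502
(array([20.36, -0.67, -1.43]), array([  -1.28,   30.3 , -172.39]))
[ 542.   -162.45  392.74] [ 2.74 -0.    1.63] [ 621.69 -157.79  245.87] 22.70274902661344
(array([20.26,  0.51, -0.75]), array([  -1.47,   34.6 , -171.6 ]))
```

arm_command(steps=[[0,0,-1,0,0,0],[0,0,-3,0,0,-2],[0,0,-5,0,0,-6],[0.3,0.2,-6.5,0,0,-11],[1,0.5,-7.5,0,0,-17],[2,0.8,-7.5,0,0,-23],[3.2,1.1,-7.5,0,0,-29],[4.4,1.4,-7.5,0,0,-35],[5.6,1.7,-7.5,0,0,-41],[6.8,2,-7.5,0,0,-47],[8,2.3,-7.5,0,0,-53],[9.2,2.6,-7.5,0,0,-59]])

```text
t: 5.58
eef_pos: [504.4, -56.7, 459.0]
tcp_rot: [3.141, 0.001, -0.389]
ft_force: [0.4, 0.5, -2.0]
opening: 0.651
```

```bash
python3 - <<'E'
from plan import *
s=state();print(s['joints'],s['eef_pos'],s['tcp_rot'],s['opening'])
print(steps(np.array([500,-160,460]),rot([np.pi,0,1.63]),s))
E
```

```text
[-0.24  0.27  1.77 -0.    1.11  0.15] [504.41 -56.71 459.03] [ 3.14  0.   -0.39] 0.6513865249444093
(array([ 3.51,  9.73, -0.1 ]), array([  -0.03,    0.04, -115.67]))
```

arm_command(steps=[[0.3,0.9,0,0,0,-6],[0.6,1.7,0,0,0,-12],[0.9,2.5,0,0,0,-18],[1.2,3.3,0,0,0,-24],[1.5,4.1,0,0,0,-30],[1.8,4.9,0,0,0,-36],[2.1,5.7,0,0,0,-42],[2.4,6.5,0,0,0,-48],[2.7,7.3,0,0,0,-54],[3,8.1,0,0,0,-60],[3.2,8.9,0,0,0,-66],[3.5,9.7,0,0,0,-72]])

```text
t: 6.58
eef_pos: [499.5, -159.5, 459.0]
tcp_rot: [-3.141, 0.0, 0.868]
ft_force: [0.6, 0.4, -2.4]
opening: 0.651
```

arm_command(steps=[[0,0,0,0,0,-6],[0,0,0,0,0,-12],[0,0,0,0,0,-18],[0,0,0,0,0,-24],[0,0,0,0,0,-30],[0,0,0,0,0,-36],[0,0,0,0,0,-41],[0,0,0,0,0,-43.5],[0,0,0,0,0,-43.5]])

```text
t: 7.33
eef_pos: [499.6, -159.1, 459.0]
tcp_rot: [-3.141, -0.0, 1.624]
ft_force: [-0.1, -0.2, -3.0]
opening: 0.649
```

```bash
python3 - <<'E'
from plan import *
s=state();print(s['joints'],s['eef_pos'],s['tcp_rot'],s['opening'],s['ft_force'])
T,RT,scr,a=goal((768,-149),.06,.75,20,146); print(steps(T,RT,s))
a=read_camera('wrist')[:,:,::-1].copy();b=read_camera('side')[:,:,::-1].copy();c=read_camera('scene')[:,:,::-1].copy()
for n,i in zip('abc',(a,b,c)):cv2.imwrite(f'pics/t{n}.png',i)
cv2.imwrite('pics/t1.png',np.vstack([np.hstack([cv2.resize(a,(400,300)),cv2.resize(b,(400,300))]),np.hstack([crop(c,70,100,2),crop(b,190,180,2)])]))
E
```

```text
[-0.43  0.29  1.73 -0.    1.12 -2.06] [ 499.62 -159.1   458.98] [-3.14 -0.    1.62] 0.6494692062282794 [-0.05 -0.21 -3.04]
(array([-0.56,  4.22,  6.62]), array([-22.96,   0.07,  -0.35]))
```

View pics/t1.png

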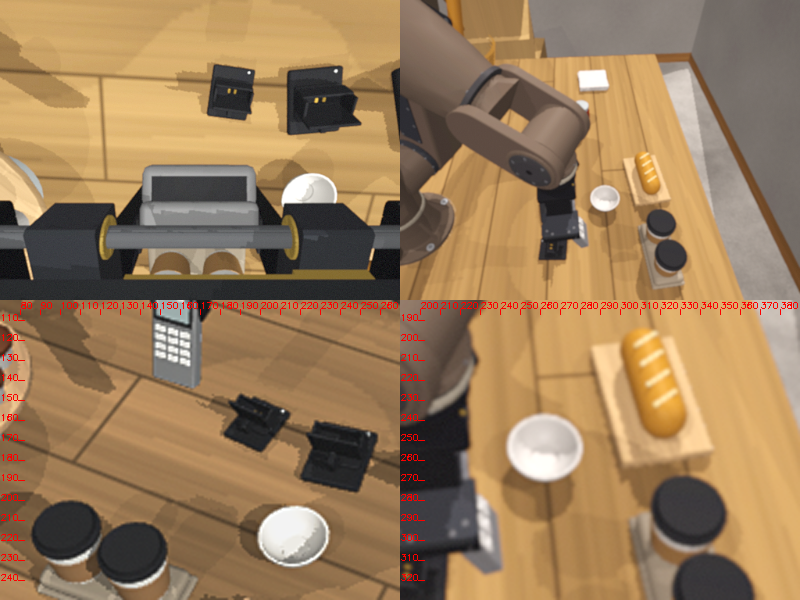

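arm_command(steps=[[0,0.2,0.2,-1,0,0],[-0.1,0.7,0.6,-3.5,0,0],[-0.2,1.2,1.2,-7,0,0],[-0.3,1.7,2,-10.5,0,0],[-0.4,2.2,2.9,-14,0,0],[-0.5,2.7,3.8,-17,0,0],[-0.6,3.2,4.7,-20,0,-0.2],[-0.6,3.6,5.6,-22,0,-0.4],[-0.6,4,6.2,-23,0,-0.4],[-0.6,4.2,6.6,-23,0,-0.4],[-0.6,4.2,6.6,-23,0,-0.4],[-0.6,4.2,6.6,-23,0,-0.4]])

```text
t: 8.48
eef_pos: [542.1, -163.0, 392.8]
tcp_rot: [2.741, 0.001, 1.628]
ft_force: [-0.1, -0.4, -1.8]
opening: 0.65
```

```bash
python3 - <<'E'
from plan import *
s=state();print(s['joints'],s['eef_pos'],s['tcp_rot'],s['opening'],s['ft_force'])
RT=rot(s['tcp_rot']);R=RT@RtT;f=s['eef_pos']+RT@ftT
P=lambda p:f+R@np.array(p)
S=camera_model('scene');D=camera_model('side')
for n,p in dict(ftL=(-11,-31,0),ftR=(-11,31,0),topL=(-11,-31,155),topR=(-11,31,155)).items(): print(n,P(p),proj(S,P(p)),proj(D,P(p)))
b=read_camera('side')[:,:,::-1].copy();c=read_camera('scene')[:,:,::-1].copy()
cv2.imwrite('pics/fb.png',b);cv2.imwrite('pics/fc.png',c)
cv2.imwrite('pics/f1.png',np.hstack([crop(c,80,110,4,400,600),crop(b,270,200,4,400,600)]))
E
```

```text
[-0.44  0.39  1.8   0.32  0.62 -2.29] [ 542.13 -163.    392.84] [2.74 0.   1.63] 0.6496151319248462 [-0.06 -0.37 -1.8 ]
ftL [ 699.13 -123.24  161.15] [138.68 192.24] [308.48 285.02]
ftR [ 702.74 -185.13  161.24] [116.82 185.13] [315.53 313.37]
topL [ 593.57 -129.24  274.5 ] [150.66 131.23] [259.25 263.19]
topR [ 597.19 -191.13  274.58] [128.02 124.61] [264.34 294.29]
```

View pics/f1.png

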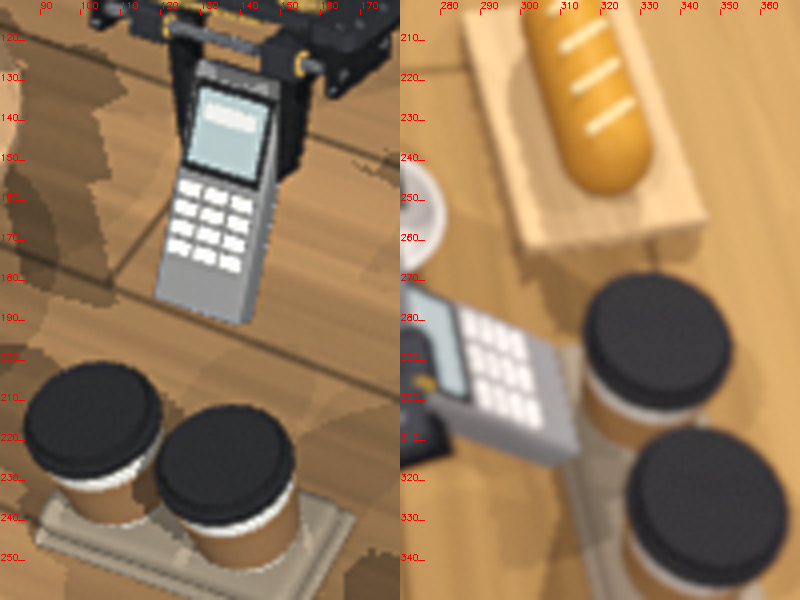

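arm_command(steps=[[0,0,0,0,0,0],[0,0,0,0,0,0],[0,0,0,0,0,0],[0,0,0,0,0,0],[0,0,0,0,0,0],[0,0,0,0,0,0]])

```text
t: 9.08
eef_pos: [542.1, -163.0, 393.0]
tcp_rot: [2.74, 0.002, 1.629]
ft_force: [0.2, 0.3, -2.6]
opening: 0.65
```

```bash
python3 - <<'E'
from cell import *
s=state();print(s['eef_pos'],abs(s['qvel']).max(),s['opening'],job_done())
E
```

```text
the job is handed in; nothing more can be done
[ 542.07330572 -163.03615651  392.9648265 ] 0.001974220780803334 0.6504487405485381 None
```

I gripped the terminal by its printer housing, drew it out of the dock along its lean and turned it round. It was handed in at about 9 s, held still in front of the coffees.

**Last checks**
- **Pose:** by calculation from the arm's pose, it leans back about 43°. Its lowest edge is at about 146 mm, 20 mm above the lids, and about 20 mm short of the carrier. The screen's normal is about 23° off the over-order point, because the 45° lean was given priority.
- **Pictures:** the last views show the screen facing over the coffees, right way up for the customer. Nothing else in view looked disturbed; the jar and the napkins were outside the last crops.
- **Steadiness:** the grip opening stayed at 62 mm and the arm was at rest. The largest wrist force in the readouts was about 4 N.

**Disagreements:** the scene and side cameras differ by about 10 mm in y on the order. I used their mean, which at the dock agreed with the wrist camera. The foot of the terminal appears 2–4 pixels (roughly 5–8 mm) from where I predicted it. The gap to the carrier may therefore be a few millimetres off.

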